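# Mix the stain bottle in its inverting stand

### The job

The stain in the amber dropper bottle that is clamped in the small inverting stand has settled. Take the stand's crank by its black grip bar and swing it over, steadily and without flinging it, so that the bottle is right upside down; keep it so for a second, then swing it all the way back until the bottle is upright again and let go.

Things in the scene. Friction and masses are not known exactly. Their poses are not given: they have to be found in the camera images.
- cradle (a joint): turn of the clamped bottle with its crank: 0 = bottle upright, pi = upside down (its stops lie well beyond both, at -0.5 and 3.6). It starts leaning, anywhere from -0.4 to 1.5. It is balanced and stays where it is left; light friction, 1 to 2 N at the grip bar
- crank_grip (a point): middle of the crank's black grip bar, a round bar 14 mm thick, 50 mm long, parallel to the axle and 45 mm from it, free below and at its outer end; a flat steel web joins its inner end to the axle, 25 mm from this point. Turns with the bottle: level with the axle at 0 and pi, on opposite sides, straight above the axle at half way
- crank_axle (a point): fixed point on the axle line, 78 mm above the worktop: centre of the upright circle (radius 45 mm) on which crank_grip moves. Its y axis is the level axle, pointing from here to the bottle, 69 mm away, in its stand (base plate 100 x 90 mm, uprights 89 mm high); z is up; crank_grip lies 45 mm off, along its +x at joint 0, along +z at half way, along -x at pi. Analyser to the right, microscope behind

How it is judged:
By the outcome, as a careful person would: the job done as asked, in the order asked, and still so for the second after the job is handed in, with the robot touching nothing.
It also fails if it takes over 45 s, if anything falls off the work surface, if the arm or the gripper's body presses on something with over 40 N, if the wrist force passes 120 N, or if a joint passes its speed limit or range.

### The arm

A 7-joint arm with a two-finger parallel gripper is mounted at the origin on a cart in front of the work surface, level with it; the furniture and walls round the work are solid. World frame = base frame: x ahead of the robot, y to its left, z up, the work surface at z = 0. Lengths are in m, angles in degrees, forces in N, time in s.
With the tool pointing down it reaches from about 0.425 to 0.875 m from the base axis. Payload 4.7 kg.
Tool frame: the origin (TCP) lies between the finger pads; the fingertips stand 19 mm ahead of it and the grasp point (between the pads) is the TCP; x points along the fingers, z is the direction in which the jaws open and shut, and the axes are right-handed (so a half turn about x gives the same grasp; the last joint's range is limited). The gripper opens to 87 mm and grips with 3 to 60 N. Pads are 19 mm wide; open, the fingers measure 117 mm over their backs; the gripper's body (75 mm by 190 mm) begins 51 mm behind the grasp point.
Start: joints at [-75.968, 18.392, -4.016, 83.108, 1.295, 78.541, -3.26], TCP at [0.149, 0.633, 0.242] pointing down, gripper open.
Joint ranges: [-163.93, 163.93], [-17.29, 119.83], [-79.2, 71.16], [3.27, 140.29], [-89.18, 269.18], [5.43, 117.66], [-154.24, 154.24]. Speed limits (degrees/s): [147.25, 147.25, 180, 180, 180, 180, 180].

### API

Orientations are given as [roll, pitch, yaw] about the fixed x, y, z axes, in that order (R = Rz(yaw) Ry(pitch) Rx(roll)).
In Python, from cell import monitor, read_camera, camera_model, env, regions_of gives the robot as it stands. The module is installed in compiled form; this text tells all that it offers.
- The arm moves only by the tool step_arm, never from a script. Its argument "deltas" is a list of rows, each a list of 5 numbers: the gripper's target within -1 to 1 (fully open at 1, half-way at 0, shut at -1), then the shift along the tool's x, y, z in m, then the turn about the tool's x in degrees. A call has 1 to 12 rows; each row is the pose to reach, as a shift and turn from the pose commanded when the call began, along the tool's axes at that moment; what a row does not reach only later rows make up. A row lasts 1/8 s, in which the tool goes at most 62.5 mm and 10.7 degrees, less where a joint would pass 70% of its speed; a pose out of reach is approached as far as the arm can. A call with a gripper value outside its range is refused whole. The fingers move at their own pace and stop on an object; "newtons" is the grip in N (left out, the last holds). Time passes only in rows, so rows that repeat a pose let the fingers close. It gives the time, the measured TCP pose, the force and the opening at its end, in the units of the state.
- monitor.get_obs(): the state, without advancing time (a new reading comes with each control period).
- read_camera(name): name is "side" or "top"; returns (picture, depth): 400x640x3 uint8, red, green, blue; 400x640 float32, m along the optical axis (not along the pixel's ray), 0 where there is no reading.
- camera_model(name): a dict with "fx", "fy", "cx", "cy" (pixels), "xyz" and "attitude" of the camera in the world. Camera axes: x right, y down, z forward; pixel columns grow to the right and rows downward; lengths in m; the calibration is good to about 2 mm. A picture is of the moment at which its call begins. camera_model takes no time and is no camera call.
- env.sign_off(): hands the job in, once; it reports no verdict.
Trained networks look in the newest picture that a camera, given by its name, has taken for a name from the list of things; names that differ only in an ending like _2 or _b are one class to them, and where a whole thing is asked for, a point or a joint stands for the part that bears it (a point fixed in the world has none). Each returns a list of dicts, best first, with "p" (0 to 1); they miss things now and then, are a little off and sometimes report something else, mostly with a low value. They report only what shows in the picture. A call takes as long as a camera call.
- regions_of(camera, thing): "pixels" (400x640 bool, what is visible of it) and "pixel" ([column, row] in pixels, amid what is visible of it).
The state is a dict: "time_s": time; "qpos": joint angles; "joint_velocities": joint speeds; "effort": joint torques, N m; "tool_pos": TCP position; "tool_rot": TCP orientation; "force": force on the tool from outside, world axes, zero at the start; "wrist_torque": the same for the moment, N m; "grip_width": finger opening in m.
Only numpy, scipy, OpenCV 4.12 (cv2) and the standard library are available. Lean on these libraries where they do the work, as an engineer would, in place of code of your own. Each camera call takes 0.05 s, during which the arm holds its last target. There are 200 camera calls.

## Working session

There is one attempt and no reset: what is moved stays moved. The work goes in short steps, Python scripts to look and compute and a tool call to move; the robot and the scene stay as the last step left them, time stands still between calls to the robot, and variables do not carry over. Pictures are saved under pics/ and viewed, about 8 in all and at most 12, crops included, and the job is handed in when it is done.

Besides the shell and the picture viewer there is one more tool, called after "Call:" by a JSON object that holds its "name" and its "arguments". step_arm: Moves the arm, as the interface text tells. Its arguments: {"type":"object","properties":{"deltas":{"type":"array"},"newtons":{"type":"number"}},"required":["deltas"]}

```bash
mkdir -p pics; cat > h.py <<'E'
import numpy as np, cv2
from scipy.spatial.transform import Rotation as R
from cell import monitor, read_camera, camera_model, env, regions_of
def cam(n):
    m=camera_model(n); a=np.array(m["attitude"],float)
    Rm=a if a.shape==(3,3) else R.from_euler('xyz',a,degrees=True).as_matrix()
    return m,Rm,np.array(m["xyz"])
def cloud(n,d):
    m,Rm,t=cam(n); v,u=np.mgrid[0:400,0:640]
    P=np.stack([(u-m["cx"])/m["fx"]*d,(v-m["cy"])/m["fy"]*d,d],-1)
    return P@Rm.T+t
E
python3 - <<'E'
from h import *
np.set_printoptions(precision=4,suppress=True)
print(monitor.get_obs())
for n in("side","top"):
    print(camera_model(n)); p,d=read_camera(n); cv2.imwrite(f"pics/{n}1.png",p[...,::-1]); W=cloud(n,d); np.save(n,W)
    for th in("crank_grip","cradle"):
        for r in regions_of(n,th)[:3]:
            k=r["pixels"]&(d>0); print(n,th,r["p"],r["pixel"],k.sum(),np.median(W[k],0),W[k].min(0),W[k].max(0))
E
```

```text
{'time_s': 0.0, 'qpos': array([-75.9693,  18.439 ,  -4.0147,  83.1751,   1.297 ,  78.54  ,
        -3.2602]), 'joint_velocities': array([ 0.0253,  0.0237,  0.0071, -0.0664, -0.0366, -0.044 ,  0.0665]), 'effort': array([ -0.0004, -49.1266,  -0.404 , -31.2537,  -0.0639,   0.0434,
         0.0002]), 'tool_pos': array([0.1486, 0.6323, 0.2405]), 'tool_rot': array([-175.8194,   89.891 ,  -99.041 ]), 'force': array([0.1409, 0.7369, 0.5916]), 'wrist_torque': array([ 0.0207,  0.0053, -0.0176]), 'grip_width': 0.0869491859894984}
{'fx': 442.0827779741815, 'fy': 442.0827779741815, 'cx': 325.2515955411567, 'cy': 199.70640023047395, 'xyz': array([0.3262, 1.1215, 0.5096]), 'attitude': array([-117.7546,    1.4619,  177.5042])}
side crank_grip 0.6 [347.2, 221.6] 825 [0.2648 0.4171 0.0865] [ 0.2344  0.2219 -0.0004] [0.3396 0.4319 0.1271]
side cradle 0.66 [344.0, 220.1] 961 [0.2668 0.4142 0.0857] [ 0.2221  0.1908 -0.0023] [0.3425 0.4415 0.1271]
{'fx': 514.7293334478588, 'fy': 514.7293334478588, 'cx': 323.17261774107766, 'cy': 199.27939242353764, 'xyz': array([0.1973, 0.3779, 0.9613]), 'attitude': array([-171.6976,    0.7067,  -91.3127])}
top crank_grip 0.93 [315.8, 233.7] 825 [0.2656 0.3965 0.0912] [0.232  0.3448 0.0096] [0.3379 0.434  0.131 ]
top cradle 0.56 [316.6, 232.4] 994 [0.2678 0.3943 0.0896] [ 0.2319  0.3412 -0.0044] [0.3523 0.4366 0.131 ]
```

```bash
python3 - <<'E'
import cv2,numpy as np
a=cv2.imread("pics/side1.png")[120:320,240:440];b=cv2.imread("pics/top1.png")[140:340,220:420]
cv2.imwrite("pics/c1.png",np.hstack([cv2.resize(a,(400,400),interpolation=3),cv2.resize(b,(400,400),interpolation=3)]))
E
```

```text
(no output)
```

View pics/side1.png

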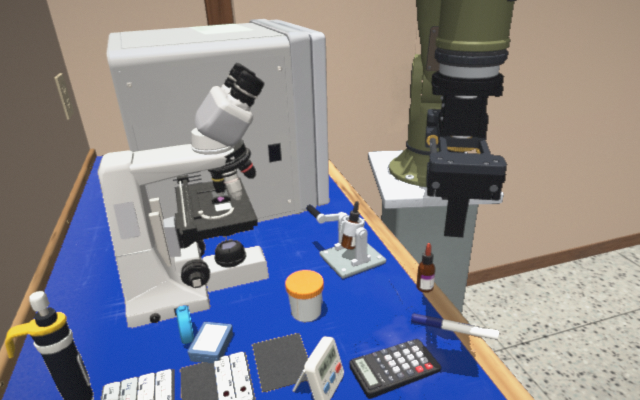

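View pics/top1.png

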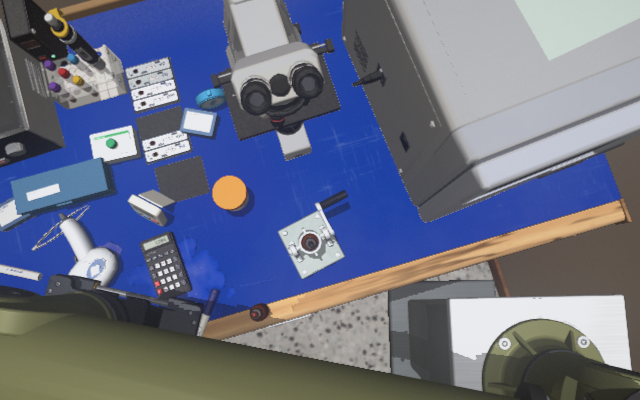

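View pics/c1.png

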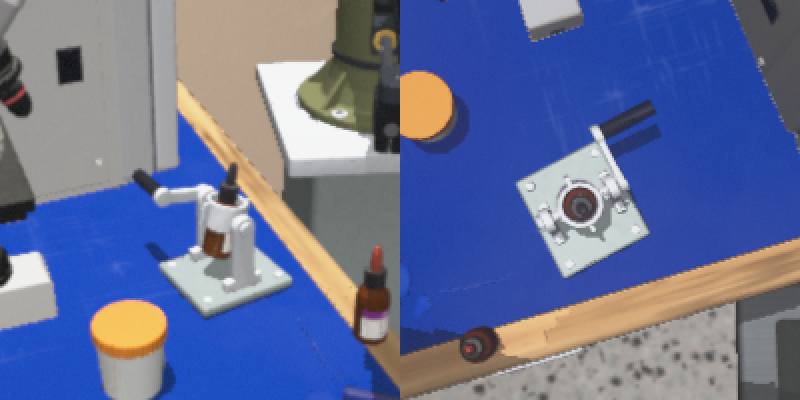

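The side view shows the stand at about (350,245), with the crank arm pointing left and slightly up and the black bar at about (313,212). In the top view the bottle is at (310,242) and the bar runs from about (322,205) to (346,193). Next I fit the bar and the axle.

```bash
python3 - <<'E'
from h import *
np.set_printoptions(precision=4,suppress=True)
box={"top":(315,350,186,212),"side":(300,328,200,226)}
for n in box:
    im=cv2.imread(f"pics/{n}1.png"); W=np.load(n+".npy"); a,b,c,d=box[n]
    k=np.zeros(W.shape[:2],bool);k[c:d,a:b]=1
    k&=(im.max(2)<75)&(W[...,2]>.03)&(W[...,2]<.2)
    P=W[k];c0=np.median(P,0);P=P[np.linalg.norm(P-c0,axis=1)<.04]
    m=P.mean(0);u,s,v=np.linalg.svd(P-m,full_matrices=False);t=(P-m)@v[0]
    print(n,len(P),m,v[0],t.min(),t.max(),m+v[0]*(t.min()+t.max())/2)
    # stand plate & white parts
    q=(W[...,0]>.15)&(W[...,0]<.4)&(W[...,1]>.3)&(W[...,1]<.5)
    pl=q&(W[...,2]>.004)&(W[...,2]<.025)&(im.min(2)>110)
    if n=="top":
        r=cv2.minAreaRect(W[pl][:,:2].astype(np.float32)*1000);print("plate",r,cv2.boxPoints(r))
    wh=q&(W[...,2]>.06)
    Q=W[wh]; g=im[wh]
    hi=Q[(Q[:,2]>.1)]; print("high",len(hi),hi.mean(0),hi.max(0))
    amb=wh&(im.max(2)<110)&(np.linalg.norm(W[...,:2]-c0[:2],axis=-1)>.045)
    if n=="top":print("bottle",W[amb].mean(0),np.median(W[amb],0),W[amb].max(0))
W=np.load("top.npy"); k=(W[...,2]>.1)&(np.hypot(W[...,0]-.3,W[...,1]-.36)<.3)
# obstacles above 0.1
P=W[k]; print("pts",len(P)); H,xe,ye=np.histogram2d(P[:,0],P[:,1],bins=[np.arange(0,.65,.05),np.arange(.05,.65,.05)]);print(xe);print(ye);print(H.astype(int))
E
```

```text
top 134 [0.3232 0.37   0.093 ] [-0.4647  0.8851  0.0259] -0.024587621078152298 0.021499816187586982 [0.3239 0.3686 0.0929]
plate ((222.71926879882812, 400.01751708984375), (165.5140380859375, 142.51004028320312), 26.229887008666992) [[116.9911 427.3588]
 [179.9768 299.5233]
 [328.4475 372.6762]
 [265.4618 500.5117]]
high 4567 [0.1772 0.4442 0.691 ] [0.3999 0.5    0.9613]
bottle [0.1766 0.454  0.6252] [0.1567 0.462  0.6424] [0.3999 0.5    0.9613]
side 67 [0.3295 0.3698 0.0915] [-0.4489  0.8924  0.0455] -0.021246758282759282 0.01911133561599125 [0.33   0.3688 0.0915]
high 185 [0.3098 0.4349 0.212 ] [0.4    0.4785 0.3699]
pts 81108
[0.   0.05 0.1  0.15 0.2  0.25 0.3  0.35 0.4  0.45 0.5  0.55 0.6 ]
[0.05 0.1  0.15 0.2  0.25 0.3  0.35 0.4  0.45 0.5  0.55 0.6 ]
[[   0    0    0    0    0    0    0    0    0    0    0]
 [   0    0    0    0    0    0    0    0    0    0    0]
 [   0    0    0    0  710 1744 3294 3746 3334 3246 1932]
 [   0    0    0    0    0    0 1037  868 2374 3771 5459]
 [   0    0    0    0    0    0    1   54    0    0    0]
 [   0    0  401  767    0    0    0   41    0    0    0]
 [ 777 1673 2013 3334    0    0    0    0    0    0    0]
 [1162 1903 1848 3514  198    0    0   23  169    0    0]
 [ 437 1801 1808 1927 2353    0  478 1887 1604  323    0]
 [   0 1192 1749 1766 3094  160  869 1152  656  382   11]
 [   0   56  399  436 1571  573  202  287  746  245   74]
 [   0    0    0    0    0  959  256  191  585   36    0]]
```

```bash
python3 - <<'E'
from h import *
np.set_printoptions(precision=4,suppress=True)
y=np.array([-.457,.889]);y/=np.linalg.norm(y);x=np.array([y[1],-y[0]])
ax=np.array([.2873,.347])
for n in("top","side"):
    W=np.load(n+".npy");im=cv2.imread(f"pics/{n}1.png");P=W.reshape(-1,3);g=im.reshape(-1,3).astype(int)
    u=(P[:,:2]-ax)@x;v=(P[:,:2]-ax)@y;z=P[:,2]
    near=(abs(u)<.09)&(v>-.04)&(v<.15)
    pl=near&(z>.004)&(z<.02)&(g.min(1)>100)
    print(n,"plate u",np.percentile(u[pl],[1,50,99]),"v",np.percentile(v[pl],[1,50,99]))
    b=near&(v>.02)&(z>.1)&(z<.2); print("high: n",b.sum(),"u",u[b].mean(),"v",v[b].mean(),P[b].max(0) if b.any() else 0)
    web=near&(v>.012)&(v<.035)&(z>.06)&(z<.12); 
    print("web",web.sum(),"u,z range",np.percentile(u[web],[1,99]),np.percentile(z[web],[1,99]),np.polyfit(u[web],z[web],1))
    for name,c in(("0",.045),("90",0),("pi",-.045)):
        for mar in(0,.02,.04):
            k=(abs(u-c)<.095+mar)&(abs(v)<.0375+mar)&(z>.11)&(z<.5)
            print(name,mar,k.sum(),(P[k].min(0),P[k].max(0)) if k.any() else "")
    # alternatives
E
```

```text
top plate u [-0.0496 -0.0148  0.0485] v [0.0298 0.0751 0.1168]
high: n 96 u -0.00611902961743 v 0.07186017196975349 [0.258  0.4176 0.131 ]
web 222 u,z range [-0.0094  0.0501] [0.0795 0.0974] [0.1779 0.0855]
0 0 210 (array([0.4085, 0.3801, 0.3583]), array([0.4268, 0.4096, 0.3745]))
0 0.02 1218 (array([0.3903, 0.379 , 0.3128]), array([0.4488, 0.4707, 0.3827]))
0 0.04 3735 (array([0.2419, 0.3545, 0.1104]), array([0.4823, 0.4884, 0.3832]))
90 0 0 
90 0.02 0 
90 0.04 125 (array([0.2419, 0.3815, 0.1104]), array([0.4211, 0.4122, 0.3683]))
pi 0 0 
pi 0.02 0 
pi 0.04 32 (array([0.2419, 0.4034, 0.1104]), array([0.2542, 0.4122, 0.131 ]))
side plate u [-0.0472  0.0191  0.0509] v [0.0292 0.0851 0.1168]
high: n 110 u -0.003264952466202192 v 0.07421976847771629 [0.2599 0.4186 0.1275]
web 186 u,z range [-0.0007  0.0526] [0.0771 0.0967] [0.1622 0.0818]
0 0 10 (array([0.4108, 0.3822, 0.3597]), array([0.4247, 0.4069, 0.368 ]))
0 0.02 116 (array([0.3917, 0.3822, 0.3421]), array([0.4383, 0.4694, 0.3802]))
0 0.04 1272 (array([0.2444, 0.3546, 0.1102]), array([0.465 , 0.4894, 0.3811]))
90 0 0 
90 0.02 0 
90 0.04 54 (array([0.2444, 0.3886, 0.1102]), array([0.4163, 0.4139, 0.3642]))
pi 0 0 
pi 0.02 0 
pi 0.04 50 (array([0.2444, 0.4049, 0.1102]), array([0.2541, 0.4139, 0.1275]))
```

```bash
cat >> h.py <<'E'
np.set_printoptions(precision=4,suppress=True)
Y=np.array([-.457,.889,0]);Y/=np.linalg.norm(Y);X=np.array([Y[1],-Y[0],0]);Z=np.array([0,0,1.])
AX=np.array([.2873,.347,.078])
def plan(p,jaw=None):
    o=monitor.get_obs();M=R.from_euler('xyz',o["tool_rot"],degrees=True).as_matrix()
    print("t",o["time_s"],"pos",o["tool_pos"],"rel uvz",[(o["tool_pos"]-AX)@k for k in(X,Y,Z)],"F",o["force"],"w",o["grip_width"]);print("tool axes (cols)\n",M);print("q",o["qpos"])
    print("shift",M.T@(np.array(p)-o["tool_pos"]))
    for s in(1,-1):
        b=M.T@(s*X); print("turn",np.degrees(np.arctan2(-b[1],b[2])))
E
python3 - <<'E'
from h import *
t=AX-.045*X; t[2]=.24; plan(t); print(t, AX+.045*X)
E
```

```text
t 0.3 pos [0.1487 0.6326 0.2412] rel uvz [np.float64(0.0073052005908957884), np.float64(0.3173670064239057), np.float64(0.16322135362232898)] F [0.1527 1.1297 0.2009] w 0.0869000900611775
tool axes (cols)
 [[-0.0001 -0.9735  0.2288]
 [-0.0006  0.2288  0.9735]
 [-1.     -0.0001 -0.0006]]
q [-75.9686  18.4063  -4.0147  83.1305   1.2953  78.5406  -3.2611]
shift [ 0.0014 -0.166  -0.2755]
turn 49.56964648686206
turn -130.43035351313793
[0.2473 0.3264 0.24  ] [0.3273 0.3676 0.078 ]
```

Call:
{"name": "step_arm", "arguments": {"deltas": [[1,0,-0.017,-0.028,5],[1,0,-0.033,-0.055,10],[1,0,-0.05,-0.083,15],[1,0,-0.066,-0.11,20],[1,0,-0.083,-0.138,25],[1,0,-0.1,-0.165,30],[1,0,-0.116,-0.193,35],[1,0,-0.133,-0.22,40],[1,0,-0.149,-0.248,45],[1,0,-0.166,-0.2755,49.6],[1,0,-0.166,-0.2755,49.6]]}}

```text
time_s: 1.68
tool_pos: [0.2483, 0.3249, 0.2419]
tool_rot: [42.7, 89.9, 69.6]
force: [0.6, 0.4, -0.5]
grip_width: 0.0871
```

```bash
python3 - <<'E'
from h import *
t=AX-.045*X; t[2]=.09; plan(t)
E
```

```text
t 1.675 pos [0.2483 0.3249 0.2419] rel uvz [np.float64(-0.044829665741371476), np.float64(-0.0018088460160708697), np.float64(0.16387386563362366)] F [ 0.5561  0.4163 -0.4545] w 0.0871267079010047
tool axes (cols)
 [[ 0.0003 -0.4534  0.8913]
 [ 0.0009  0.8913  0.4534]
 [-1.      0.0006  0.0007]]
q [-64.1354 -11.7469   6.8022 114.7004   1.4071  76.918  -30.8265]
shift [ 0.1519  0.0017 -0.0003]
turn -0.24071967191640511
turn 179.7592803280836
```

Call:
{"name": "step_arm", "arguments": {"deltas": [[1,0.03,0,0,0],[1,0.06,0.001,0,0],[1,0.09,0.0015,0,0],[1,0.12,0.0015,0,0],[1,0.15,0.0015,0,0],[1,0.15,0.0015,0,0]]}}

```text
time_s: 2.42
tool_pos: [0.2452, 0.3271, 0.0898]
tool_rot: [-149.0, 89.7, -121.7]
force: [-0.4, -0.4, 0.9]
grip_width: 0.0873
```

```bash
python3 - <<'E'
from h import *
t=AX+.02*X; t[2]=.135; plan(t)
E
```

```text
t 2.425 pos [0.2452 0.3271 0.0898] rel uvz [np.float64(-0.04657118105560959), np.float64(0.001512250660452328), np.float64(0.011788619385648375)] F [-0.4484 -0.4242  0.8582] w 0.08725862140126847
tool axes (cols)
 [[-0.0025 -0.4582  0.8889]
 [-0.004   0.8889  0.4582]
 [-1.     -0.0024 -0.004 ]]
q [-64.2857  -3.0068   7.2656 125.6722   0.4572  57.5807 -30.0073]
shift [-0.0455 -0.0017  0.0664]
turn 0.06393262645177507
turn -179.93606737354824
```

Call:
{"name": "step_arm", "arguments": {"deltas": [[1,-0.02,0,0,0],[1,-0.041,-0.001,0.005,0],[1,-0.041,-0.0015,0.025,0],[1,-0.041,-0.0015,0.05,0],[1,-0.041,-0.0015,0.075,0],[1,-0.041,-0.0015,0.091,0],[1,-0.041,-0.0015,0.091,0],[1,-0.041,-0.0015,0.091,0]]}}

```text
time_s: 3.42
tool_pos: [0.3275, 0.368, 0.1326]
tool_rot: [176.9, 90.0, -155.9]
force: [-0.0, -0.6, 0.4]
grip_width: 0.0871
```

```bash
python3 - <<'E'
from h import *
t=AX+.0443*X; t[2]=.0865; plan(t)
A=[]
for n,(a,b,c,e) in dict(side=(270,400,130,270),top=(280,400,130,280)).items():
    p,d=read_camera(n); A.append(cv2.resize(p[c:e,a:b,::-1],(400,400),interpolation=cv2.INTER_CUBIC))
    W=cloud(n,d).reshape(-1,3)
cv2.imwrite("pics/c2.png",np.hstack(A))
E
```

```text
t 3.425 pos [0.3275 0.368  0.1326] rel uvz [np.float64(0.045338105020236955), np.float64(0.00034843105692435386), np.float64(0.054640729717505235)] F [-0.0247 -0.5802  0.4155] w 0.08710327545353014
tool axes (cols)
 [[-0.0006 -0.4573  0.8893]
 [-0.0003  0.8893  0.4573]
 [-1.      0.     -0.0007]]
q [-61.7791   4.0855  10.7839 113.1119  -0.8785  62.9134 -23.4087]
shift [ 0.0461 -0.0004 -0.001 ]
turn 0.006807302735434267
turn -179.9931926972646
```

View pics/c2.png

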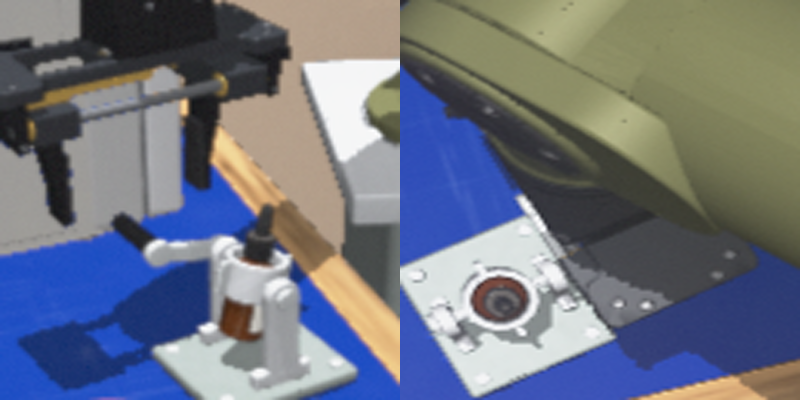

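The fingers straddle the bar: the side crop shows them at about (60,190) and (200,150), with the bar at (130,235) between and below them. I'll descend and close.

Call:
{"name": "step_arm", "arguments": {"deltas": [[1,0.015,0,-0.001,0],[1,0.03,0,-0.001,0],[1,0.046,0,-0.001,0],[1,0.046,0,-0.001,0],[-1,0.046,0,-0.001,0],[-1,0.046,0,-0.001,0],[-1,0.046,0,-0.001,0],[-1,0.046,0,-0.001,0],[-1,0.046,0,-0.001,0],[-1,0.046,0,-0.001,0],[-1,0.046,0,-0.001,0],[-1,0.046,0,-0.001,0]], "newtons": 15}}

```text
time_s: 5.03
tool_pos: [0.3263, 0.3671, 0.0862]
tool_rot: [-172.6, 89.8, -145.4]
force: [-6.7, -1.7, -0.1]
grip_width: 0.0146
```

```bash
python3 - <<'E'
from h import *
plan(AX)
p,d=read_camera("side"); cv2.imwrite("pics/c3.png",cv2.resize(p[130:270,270:410,::-1],(500,500),interpolation=cv2.INTER_CUBIC))
E
```

```text
t 5.025 pos [0.3263 0.3671 0.0862] rel uvz [np.float64(0.043924040892607694), np.float64(7.059974325543047e-05), np.float64(0.008233244772511625)] F [-6.7142 -1.6874 -0.0949] w 0.014633905986745908
tool axes (cols)
 [[-0.0022 -0.4566  0.8897]
 [-0.0015  0.8897  0.4566]
 [-1.     -0.0003 -0.0027]]
q [-61.5923   7.1867  10.7802 115.7492  -1.6438  57.348  -22.8351]
shift [ 0.0084 -0.0001 -0.0439]
turn -0.036789286617626614
turn 179.96321071338238
```

View pics/c3.png

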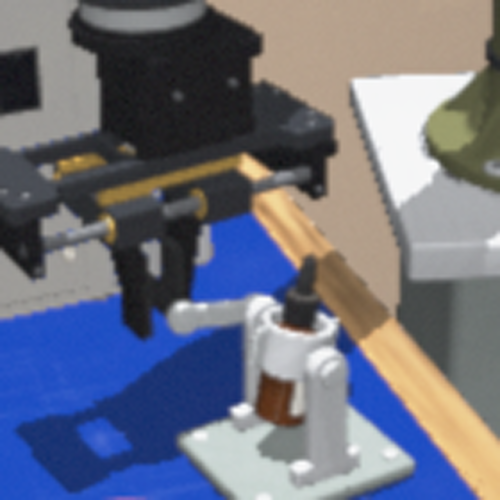

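The bar is gripped at 14.6 mm, with the crank at about 10.6°. Next I compute the arc waypoints.

```bash
cat >> h.py <<'E'
def arc(a,b,n=12,du=0,dz=0):
    c=lambda t:.045*np.array([np.cos(np.radians(t)),np.sin(np.radians(t))])
    for t in np.linspace(a,b,n+1)[1:]:
        e=c(t)-c(a); print("[-1, %.4f, 0, %.4f, 0],"%(-e[1]-dz,e[0]+du),end=" ")
    print()
E
python3 - <<'E'
from h import *
arc(10.6,66,12,-.0005)
arc(66,122); arc(122,180)
E
```

```text
[-1, -0.0035, 0, -0.0013, 0], [-1, -0.0070, 0, -0.0024, 0], [-1, -0.0103, 0, -0.0038, 0], [-1, -0.0136, 0, -0.0054, 0], [-1, -0.0167, 0, -0.0073, 0], [-1, -0.0196, 0, -0.0094, 0], [-1, -0.0224, 0, -0.0118, 0], [-1, -0.0249, 0, -0.0143, 0], [-1, -0.0273, 0, -0.0171, 0], [-1, -0.0294, 0, -0.0201, 0], [-1, -0.0312, 0, -0.0232, 0], [-1, -0.0328, 0, -0.0264, 0], 
[-1, -0.0014, 0, -0.0034, 0], [-1, -0.0024, 0, -0.0069, 0], [-1, -0.0032, 0, -0.0105, 0], [-1, -0.0037, 0, -0.0141, 0], [-1, -0.0039, 0, -0.0178, 0], [-1, -0.0038, 0, -0.0214, 0], [-1, -0.0034, 0, -0.0251, 0], [-1, -0.0027, 0, -0.0287, 0], [-1, -0.0017, 0, -0.0322, 0], [-1, -0.0004, 0, -0.0356, 0], [-1, 0.0011, 0, -0.0390, 0], [-1, 0.0029, 0, -0.0421, 0], 
[-1, 0.0021, 0, -0.0031, 0], [-1, 0.0045, 0, -0.0061, 0], [-1, 0.0072, 0, -0.0088, 0], [-1, 0.0100, 0, -0.0113, 0], [-1, 0.0131, 0, -0.0135, 0], [-1, 0.0163, 0, -0.0155, 0], [-1, 0.0197, 0, -0.0172, 0], [-1, 0.0233, 0, -0.0186, 0], [-1, 0.0269, 0, -0.0197, 0], [-1, 0.0306, 0, -0.0205, 0], [-1, 0.0344, 0, -0.0210, 0], [-1, 0.0382, 0, -0.0212, 0],
```

Call:
{"name": "step_arm", "arguments": {"deltas": [[-1,-0.0035,0,-0.0013,0],[-1,-0.007,0,-0.0024,0],[-1,-0.0103,0,-0.0038,0],[-1,-0.0136,0,-0.0054,0],[-1,-0.0167,0,-0.0073,0],[-1,-0.0196,0,-0.0094,0],[-1,-0.0224,0,-0.0118,0],[-1,-0.0249,0,-0.0143,0],[-1,-0.0273,0,-0.0171,0],[-1,-0.0294,0,-0.0201,0],[-1,-0.0312,0,-0.0232,0],[-1,-0.0328,0,-0.0264,0]]}}

```text
time_s: 6.58
tool_pos: [0.3066, 0.3574, 0.1216]
tool_rot: [15.2, 89.6, 42.4]
force: [5.8, 2.4, 2.7]
grip_width: 0.0135
```

```bash
python3 - <<'E'
from h import *
plan(AX+.045*(X*np.cos(np.radians(66))+Z*np.sin(np.radians(66))))
E
```

```text
t 6.575 pos [0.3066 0.3574 0.1216] rel uvz [np.float64(0.021880081298100963), np.float64(0.0004344585350703912), np.float64(0.043626054811686465)] F [5.7696 2.4215 2.7337] w 0.013514228561989795
tool axes (cols)
 [[ 0.0056 -0.4562  0.8899]
 [ 0.0051  0.8899  0.4562]
 [-1.      0.002   0.0073]]
q [-62.5715   1.7986  10.0874 116.8559  -0.2731  60.947  -25.2166]
shift [ 0.0025 -0.0004 -0.0036]
turn -0.06371681485575303
turn 179.93628318514425
```

Call:
{"name": "step_arm", "arguments": {"deltas": [[-1,-0.001,0,-0.0038,0],[-1,-0.0018,0,-0.0076,0],[-1,-0.0024,0,-0.0113,0],[-1,-0.0027,0,-0.0149,0],[-1,-0.0027,0,-0.0186,0],[-1,-0.0025,0,-0.0222,0],[-1,-0.002,0,-0.0258,0],[-1,-0.0013,0,-0.0293,0],[-1,-0.0002,0,-0.0326,0],[-1,0.0011,0,-0.036,0],[-1,0.0026,0,-0.0392,0],[-1,0.0044,0,-0.0421,0]]}}

```text
time_s: 8.07
tool_pos: [0.2674, 0.338, 0.1174]
tool_rot: [32.1, 89.7, 59.3]
force: [-0.2, 1.4, 6.5]
grip_width: 0.0133
```

```bash
python3 - <<'E'
from h import *
plan(AX+.045*(X*np.cos(np.radians(122))+Z*np.sin(np.radians(122))))
p,d=read_camera("side"); cv2.imwrite("pics/c4.png",cv2.resize(p[130:270,270:410,::-1],(500,500),interpolation=cv2.INTER_CUBIC))
E
```

```text
t 8.075 pos [0.2674 0.338  0.1174] rel uvz [np.float64(-0.021816588740601023), np.float64(0.0010897201200616852), np.float64(0.039356921815763224)] F [-0.1699  1.3632  6.4987] w 0.013311566972701194
tool axes (cols)
 [[ 0.0024 -0.4566  0.8896]
 [ 0.0041  0.8896  0.4566]
 [-1.      0.0025  0.004 ]]
q [-63.8163  -2.7414   8.4761 121.8263   0.4421  60.6163 -28.3946]
shift [ 0.0012 -0.0011 -0.002 ]
turn -0.03547556872183365
turn 179.9645244312782
```

View pics/c4.png

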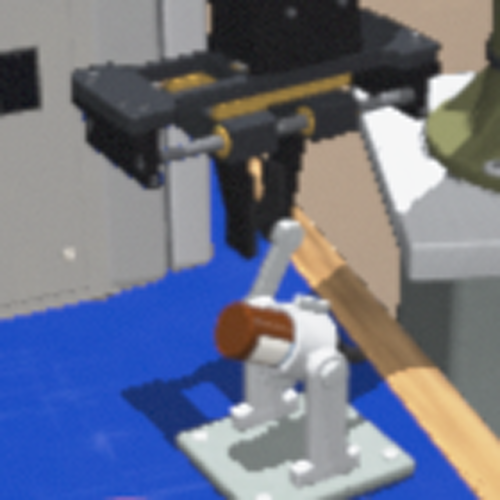

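Call:
{"name": "step_arm", "arguments": {"deltas": [[-1,0.0023,0,-0.0031,0],[-1,0.0048,0,-0.0061,0],[-1,0.0076,-0.0005,-0.0088,0],[-1,0.0105,-0.0005,-0.0113,0],[-1,0.0137,-0.0005,-0.0136,0],[-1,0.017,-0.0005,-0.0156,0],[-1,0.0205,-0.0005,-0.0175,0],[-1,0.0242,-0.0005,-0.019,0],[-1,0.028,-0.0005,-0.0202,0],[-1,0.0318,-0.0005,-0.0211,0],[-1,0.0356,-0.0005,-0.0217,0],[-1,0.0395,-0.0005,-0.022,0]]}}

```text
time_s: 9.62
tool_pos: [0.2462, 0.3271, 0.0756]
tool_rot: [84.9, 89.9, 112.1]
force: [-3.6, 5.0, 2.6]
grip_width: 0.0123
```

```bash
cat >> h.py <<'E'
def web(side):
    # web slope and arm: pale points around v=.025
    for n in("side","top"):
        p,d=read_camera(n);W=cloud(n,d).reshape(-1,3);g=p.reshape(-1,3).astype(int)
        u,v,z=[(W-AX)@k for k in(X,Y,Z)]
        k=(v>.008)&(v<.036)&(abs(z)<.055)&(side*u>.008)&(side*u<.05)&(g.min(1)>90)
        print(n,"web pts",k.sum(),"fit deg",np.degrees(np.arctan(np.polyfit(u[k],z[k],1)[0])) if k.sum()>20 else "", "mean u,z",u[k].mean(),z[k].mean())
    return
E
python3 - <<'E'
from h import *
plan(AX-.045*X); web(-1)
p,d=read_camera("side"); cv2.imwrite("pics/c5.png",cv2.resize(p[130:270,270:410,::-1],(500,500),interpolation=cv2.INTER_CUBIC))
E
```

```text
t 9.625 pos [0.2462 0.3271 0.0756] rel uvz [np.float64(-0.045645110920259545), np.float64(0.0011079650748886428), np.float64(-0.0023771656027924)] F [-3.6364  5.0132  2.632 ] w 0.012300231269000044
tool axes (cols)
 [[-0.0008 -0.4571  0.8894]
 [ 0.002   0.8894  0.4571]
 [-1.      0.0022  0.0002]]
q [-64.4141  -1.9906   7.6595 126.6136   0.1984  55.2889 -29.6699]
shift [-0.0024 -0.0011  0.0006]
turn -0.0038916854781495293
turn 179.99610831452185
side web pts 42 fit deg 6.168232158874386 mean u,z -0.044195559645739464 0.0066937062738870665
top web pts 0 fit deg  mean u,z nan nanh.py:32: RuntimeWarning: Mean of empty slice.
  print(n,"web pts",k.sum(),"fit deg",np.degrees(np.arctan(np.polyfit(u[k],z[k],1)[0])) if k.sum()>20 else "", "mean u,z",u[k].mean(),z[k].mean())
  ret = ret.dtype.type(ret / rcount)
```

View pics/c5.png

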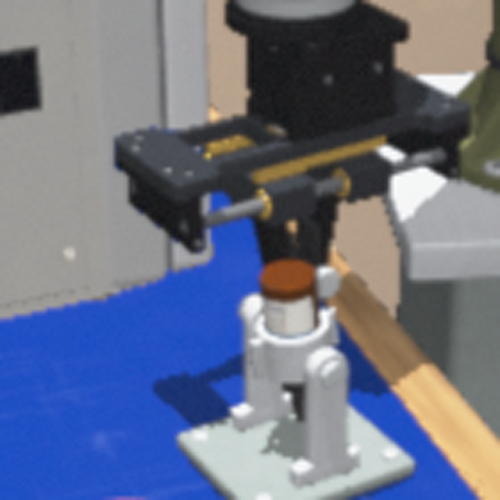

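The picture shows the bottle inverted, with its base disc on top at about (288,278) in the crop. I'll measure its tilt from the disc.

```bash
cat >> h.py <<'E'
def disc():
    for n in("side","top"):
        p,d=read_camera(n);W=cloud(n,d).reshape(-1,3);g=p.reshape(-1,3).astype(int)
        u,v,z=[(W-AX)@k for k in(X,Y,Z)]
        k=(abs(u)<.03)&(abs(v-.07)<.03)&(z>.015)&(z<.06)&(g[:,0]>1.4*g[:,2])
        if k.sum()<15: print(n,"few",k.sum());continue
        k&=z>np.percentile(z[k],95)-.006
        A=np.c_[u[k],v[k],np.ones(k.sum())];c=np.linalg.lstsq(A,z[k],rcond=None)[0]
        print(n,k.sum(),"u,v,z",u[k].mean(),v[k].mean(),z[k].mean(),"u span",u[k].min(),u[k].max(),"slopes deg",np.degrees(np.arctan(c[:2])))
E
python3 - <<'E'
from h import *
disc(); o=monitor.get_obs();print(o["time_s"],o["tool_pos"],o["force"],o["grip_width"])
E
```

```text
side 127 u,v,z 0.006576158921079936 0.07379460960621141 0.042143503994018006 u span -0.008763627086390745 0.019514888666869817 slopes deg [-6.6737 -3.1271]
top 236 u,v,z 0.0034322045980692208 0.07238530802887799 0.04329910772163136 u span -0.010699810053056038 0.017321630423597637 slopes deg [-5.7617 -0.3013]
9.875 [0.2461 0.3271 0.0754] [-1.8459  7.2147  0.7795] 0.01253971922380257
```

The disc shows the bottle about 6° short of inverted, because the bar has slid a little in the pads. I'll grip more firmly and push on.

Call:
{"name": "step_arm", "arguments": {"deltas": [[-1,0,0,0,0],[-1,0.0015,-0.0005,0,0],[-1,0.003,-0.001,0,0],[-1,0.005,-0.001,0,0],[-1,0.005,-0.001,0,0]], "newtons": 30}}

```text
time_s: 10.5
tool_pos: [0.246, 0.327, 0.0709]
tool_rot: [88.2, 89.8, 115.5]
force: [-4.8, 7.4, 3.1]
grip_width: 0.0118
```

```bash
python3 - <<'E'
from h import *
disc(); plan(AX-.045*X)
E
```

```text
side 130 u,v,z 0.002971642727413431 0.07405405133846336 0.04234952992889627 u span -0.013032537577976696 0.016508939879723857 slopes deg [-2.4374 -3.6434]
top 240 u,v,z -0.00018499328811472465 0.07203686874222802 0.04336065387563234 u span -0.014322491605641263 0.014460353683510513 slopes deg [-1.8591  0.6989]
t 10.6 pos [0.246  0.327  0.0708] rel uvz [np.float64(-0.045867975541233334), np.float64(0.0011116958609696456), np.float64(-0.007154500916343939)] F [-5.0751  7.2417  2.3569] w 0.011803768129388407
tool axes (cols)
 [[-0.0015 -0.4575  0.8892]
 [ 0.0031  0.8892  0.4575]
 [-1.      0.0035  0.0001]]
q [-64.3766  -1.6135   7.6882 126.9052   0.054   54.5911 -29.4949]
shift [-0.0072 -0.0011  0.0009]
turn 0.021732624504094515
turn -179.97826737549593
```

Call:
{"name": "step_arm", "arguments": {"deltas": [[-1,0.0015,0,0,0],[-1,0.0015,0,0,0],[-1,0.0015,0,0,0],[-1,0.0015,0,0,0],[-1,0.0015,0,0,0],[-1,0.0015,0,0,0],[-1,0.0015,0,0,0],[-1,0.0015,0,0,0],[-1,0.0015,0,0,0],[-1,0.0015,0,0,0],[-1,0.0015,0,0,0],[-1,0.0015,0,0,0]]}}

```text
time_s: 12.1
tool_pos: [0.246, 0.327, 0.0694]
tool_rot: [87.5, 89.8, 114.7]
force: [-4.6, 6.5, 3.3]
grip_width: 0.012
```

```bash
python3 - <<'E'
from h import *
disc(); plan(AX-.045*X)
arc(180,124);arc(124,66);arc(66,5)
E
```

```text
side 132 u,v,z 0.002225435172357631 0.07378435107156044 0.0423630087396628 u span -0.014067352304347426 0.015299797119280385 slopes deg [-2.5386 -3.0507]
top 239 u,v,z -0.0011038053271357783 0.07220488033703841 0.04346162813718714 u span -0.015629466116478776 0.012607255168004053 slopes deg [ 1.025  -0.6298]
t 12.2 pos [0.246  0.327  0.0694] rel uvz [np.float64(-0.045864175876363766), np.float64(0.0011182328984131393), np.float64(-0.0086143956762601)] F [-5.9786  7.7128  3.4055] w 0.011464201722639844
tool axes (cols)
 [[-0.0015 -0.4575  0.8892]
 [ 0.0031  0.8892  0.4575]
 [-1.      0.0035  0.0001]]
q [-64.3754  -1.4809   7.6935 126.9781   0.0333  54.3873 -29.4769]
shift [-0.0086 -0.0011  0.0009]
turn 0.02083906475502279
turn -179.979160935245
[-1, -0.0037, 0, 0.0001, 0], [-1, -0.0073, 0, 0.0006, 0], [-1, -0.0109, 0, 0.0013, 0], [-1, -0.0144, 0, 0.0024, 0], [-1, -0.0178, 0, 0.0037, 0], [-1, -0.0211, 0, 0.0053, 0], [-1, -0.0243, 0, 0.0071, 0], [-1, -0.0273, 0, 0.0092, 0], [-1, -0.0301, 0, 0.0116, 0], [-1, -0.0327, 0, 0.0141, 0], [-1, -0.0351, 0, 0.0169, 0], [-1, -0.0373, 0, 0.0198, 0], 
[-1, -0.0020, 0, 0.0032, 0], [-1, -0.0037, 0, 0.0066, 0], [-1, -0.0051, 0, 0.0101, 0], [-1, -0.0062, 0, 0.0138, 0], [-1, -0.0070, 0, 0.0175, 0], [-1, -0.0075, 0, 0.0212, 0], [-1, -0.0077, 0, 0.0250, 0], [-1, -0.0075, 0, 0.0288, 0], [-1, -0.0071, 0, 0.0326, 0], [-1, -0.0063, 0, 0.0363, 0], [-1, -0.0052, 0, 0.0399, 0], [-1, -0.0038, 0, 0.0435, 0], 
[-1, 0.0018, 0, 0.0036, 0], [-1, 0.0039, 0, 0.0070, 0], [-1, 0.0063, 0, 0.0102, 0], [-1, 0.0089, 0, 0.0131, 0], [-1, 0.0118, 0, 0.0159, 0], [-1, 0.0150, 0, 0.0183, 0], [-1, 0.0183, 0, 0.0205, 0], [-1, 0.0219, 0, 0.0224, 0], [-1, 0.0255, 0, 0.0239, 0], [-1, 0.0293, 0, 0.0251, 0], [-1, 0.0332, 0, 0.0260, 0], [-1, 0.0372, 0, 0.0265, 0],
```

The bottle is inverted to within about 2° and has been held for 1.5 s. Swinging back now.

Call:
{"name": "step_arm", "arguments": {"deltas": [[-1,-0.0037,0,0.0001,0],[-1,-0.0073,0,0.0006,0],[-1,-0.0109,0,0.0013,0],[-1,-0.0144,0,0.0024,0],[-1,-0.0178,0,0.0037,0],[-1,-0.0211,0,0.0053,0],[-1,-0.0243,0,0.0071,0],[-1,-0.0273,0,0.0092,0],[-1,-0.0301,0,0.0116,0],[-1,-0.0327,0,0.0141,0],[-1,-0.0351,0,0.0169,0],[-1,-0.0373,0,0.0198,0]]}}

```text
time_s: 13.7
tool_pos: [0.2612, 0.3326, 0.1033]
tool_rot: [-172.4, 89.5, -145.1]
force: [-4.5, 6.5, -10.7]
grip_width: 0.0115
```

Call:
{"name": "step_arm", "arguments": {"deltas": [[-1,-0.002,0,0.0032,0],[-1,-0.0037,0,0.0066,0],[-1,-0.0051,0,0.0101,0],[-1,-0.0062,0,0.0138,0],[-1,-0.007,0,0.0175,0],[-1,-0.0075,0,0.0212,0],[-1,-0.0077,0,0.025,0],[-1,-0.0075,0,0.0288,0],[-1,-0.0071,0,0.0326,0],[-1,-0.0063,0,0.0363,0],[-1,-0.0052,0,0.0399,0],[-1,-0.0038,0,0.0435,0]]}}

```text
time_s: 15.2
tool_pos: [0.3017, 0.3512, 0.1092]
tool_rot: [-156.3, 89.5, -129.1]
force: [-5.6, -3.5, 6.5]
grip_width: 0.0114
```

```bash
python3 - <<'E'
from h import *
plan(AX)
p,d=read_camera("side"); cv2.imwrite("pics/c6.png",cv2.resize(p[130:270,270:410,::-1],(500,500),interpolation=cv2.INTER_CUBIC))
E
```

```text
t 15.2 pos [0.3017 0.3512 0.1092] rel uvz [np.float64(0.014701219818365594), np.float64(-0.0027991862887825633), np.float64(0.031167039018974496)] F [-5.5725 -3.4866  6.4579] w 0.011353566182122972
tool axes (cols)
 [[-0.0052 -0.4568  0.8896]
 [-0.0064  0.8896  0.4567]
 [-1.     -0.0033 -0.0076]]
q [-62.513    2.3705  10.1194 117.8715  -0.4936  60.269  -24.9767]
shift [ 0.0313  0.0029 -0.0145]
turn -0.02812815163971072
turn 179.97187184836028
```

View pics/c6.png

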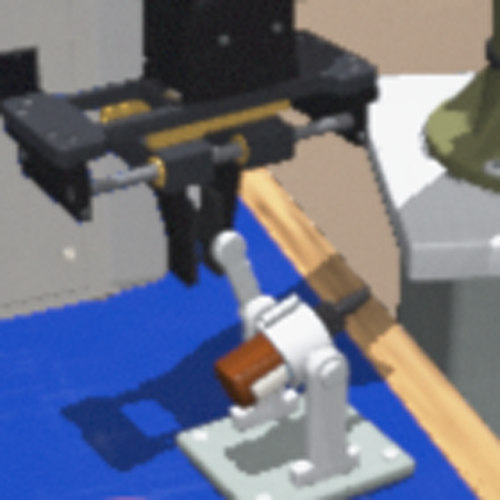

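The crank follows the tool and the bottle is about 70° from upright. Continuing.

Call:
{"name": "step_arm", "arguments": {"deltas": [[-1,0.0018,0.0005,0.0036,0],[-1,0.0039,0.001,0.007,0],[-1,0.0063,0.001,0.0102,0],[-1,0.0089,0.001,0.0131,0],[-1,0.0118,0.001,0.0159,0],[-1,0.015,0.001,0.0183,0],[-1,0.0183,0.001,0.0205,0],[-1,0.0219,0.001,0.0224,0],[-1,0.0255,0.001,0.0239,0],[-1,0.0293,0.001,0.0251,0],[-1,0.0332,0.001,0.026,0],[-1,0.0372,0.001,0.0265,0]]}}

```text
time_s: 16.75
tool_pos: [0.3276, 0.3641, 0.0726]
tool_rot: [-125.6, 89.7, -98.5]
force: [0.7, -2.6, 8.7]
grip_width: 0.0117
```

```bash
cat >> h.py <<'E'
def tip():
    for n in("side","top"):
        p,d=read_camera(n);W=cloud(n,d).reshape(-1,3)
        u,v,z=[(W-AX)@k for k in(X,Y,Z)]
        g=p.reshape(-1,3).astype(int)
        k=(abs(u)<.035)&(abs(v-.07)<.02)&(z>.02)&(z<.07)&(g.max(1)<110)
        if k.sum()<5: print(n,"few");continue
        lo=k&(z<.03);hi=k&(z>.04)
        print(n,k.sum(),"low u,z",u[lo].mean(),z[lo].mean(),"high n,u,v,z",hi.sum(),u[hi].mean(),v[hi].mean(),z[hi].mean(),"line deg",np.degrees(np.arctan(np.polyfit(z[k],u[k],1)[0])))
        w=(v>.012)&(v<.035)&(abs(z)<.03)&(u>.01)&(u<.052)&(g.min(1)>90)
        if w.sum()>20: print("  web",w.sum(),np.degrees(np.arctan(np.polyfit(u[w],z[w],1)[0])),u[w].mean(),z[w].mean())
E
python3 - <<'E'
from h import *
tip(); plan(AX+.045*X)
E
```

```text
side 111 low u,z 0.0005990783361904671 0.025961746432840004 high n,u,v,z 22 -0.0035766393449823087 0.07368454824443398 0.0447997745391978 line deg -13.141430925169871
  web 146 8.557962334733459 0.03276677521921524 0.006229024599984754
top 83 low u,z -0.005270060149579159 0.027762912153898978 high n,u,v,z 26 -0.005843229470706047 0.07200476269138188 0.047265217187685823 line deg -3.3904867227339563
  web 28 16.273631727955607 0.04173897209468961 0.010510520030725537
t 16.85 pos [0.3276 0.3641 0.0723] rel uvz [np.float64(0.04365603567713492), np.float64(-0.0032206338099711827), np.float64(-0.005698879204548604)] F [ 2.8807 -2.7723  4.0923] w 0.0112817009780746
tool axes (cols)
 [[-0.0006 -0.4555  0.8902]
 [-0.0049  0.8902  0.4555]
 [-1.     -0.0041 -0.0027]]
q [-61.4778   8.1538  10.925  116.5399  -1.6815  55.6993 -22.609 ]
shift [-0.0057  0.0032  0.0013]
turn -0.10775384915912455
turn 179.8922461508409
```

Call:
{"name": "step_arm", "arguments": {"deltas": [[-1,0.0015,0.0005,0,0],[-1,0.003,0.001,0.0005,0],[-1,0.0045,0.001,0.0005,0],[-1,0.0045,0.001,0.0005,0],[-1,0.0045,0.001,0.0005,0]]}}

```text
time_s: 17.48
tool_pos: [0.3279, 0.3643, 0.0679]
tool_rot: [-121.7, 89.6, -94.6]
force: [2.1, -5.1, 6.0]
grip_width: 0.0115
```

```bash
python3 - <<'E'
from h import *
tip(); plan(AX+.045*X)
E
```

```text
side 111 low u,z 0.002861732111982624 0.025820116005495334 high n,u,v,z 22 0.0013553700669257317 0.07335032851475931 0.044560936849846924 line deg -6.877897340809622
  web 144 1.5155170003141367 0.03309550276067957 0.002755425273991659
top 74 low u,z -0.003115650330581016 0.02756649844266536 high n,u,v,z 25 -0.0021647447226684794 0.07175839885885156 0.04799929595775775 line deg 2.2226752599118695
  web 25 20.986192278412343 0.04177011653389192 0.007451384710568323
t 17.575 pos [0.3279 0.3643 0.0679] rel uvz [np.float64(0.043997681349825), np.float64(-0.003177440190040244), np.float64(-0.010141355657319953)] F [ 2.4822 -5.251   5.5885] w 0.010900751684848758
tool axes (cols)
 [[-0.0005 -0.4551  0.8904]
 [-0.0062  0.8904  0.4551]
 [-1.     -0.0053 -0.0033]]
q [-61.4778   8.5875  10.9254 116.6522  -1.7282  55.2208 -22.6048]
shift [-0.0102  0.0031  0.001 ]
turn -0.13200919404002198
turn 179.86799080595998
```

The bottle is now within about 1° of upright. Releasing and withdrawing straight up.

Call:
{"name": "step_arm", "arguments": {"deltas": [[0.3,0,0,0,0],[0.3,0,0,0,0],[0.3,0,0,0,0],[0.3,0,0,0,0],[0.3,-0.015,0,0,0],[0.3,-0.04,0,0,0],[0.3,-0.07,0,0,0],[0.3,-0.07,0,-0.03,0],[0.3,-0.07,0,-0.07,0],[0.3,-0.1,0,-0.09,0],[0.3,-0.14,0,-0.09,0],[0.3,-0.14,0,-0.09,0]]}}

```text
time_s: 19.08
tool_pos: [0.248, 0.3289, 0.2127]
tool_rot: [32.2, 89.5, 59.4]
force: [0.2, -0.6, -0.2]
grip_width: 0.0565
```

```bash
python3 - <<'E'
from h import *
tip(); plan(AX+.045*X)
A=[]
for n,(a,b,c,e) in dict(side=(270,410,130,270),top=(270,390,160,280)).items():
    p,d=read_camera(n); A.append(cv2.resize(p[c:e,a:b,::-1],(400,400),interpolation=cv2.INTER_CUBIC))
cv2.imwrite("pics/c7.png",np.hstack(A))
E
```

```text
side 100 low u,z 0.003565689641840614 0.025887936597507658 high n,u,v,z 20 0.0019562016891487657 0.07331253025550225 0.044955998204581696 line deg -6.095512784432827
  web 151 2.647866095392585 0.0332759741475088 0.002725011676884652
top 78 low u,z -0.002971340179328063 0.027399943373456248 high n,u,v,z 25 -0.0021223928296129598 0.0718732185913309 0.048243707577237574 line deg 3.033254531552509
  web 49 5.639581723495015 0.04005640462296565 0.007946982482452436
t 19.175 pos [0.2471 0.3272 0.2093] rel uvz [np.float64(-0.04484717998034232), np.float64(0.0007603733401152155), np.float64(0.13127171046818858)] F [-0.3524 -0.0564 -0.7077] w 0.05665684691238249
tool axes (cols)
 [[ 0.0009 -0.4567  0.8896]
 [ 0.0017  0.8896  0.4567]
 [-1.      0.001   0.0016]]
q [-64.7422 -10.4992   7.2337 117.4511   1.37    72.8617 -30.8537]
shift [ 0.1314 -0.0009  0.0896]
turn -0.02987068196899419
turn 179.970129318031
```

View pics/c7.png

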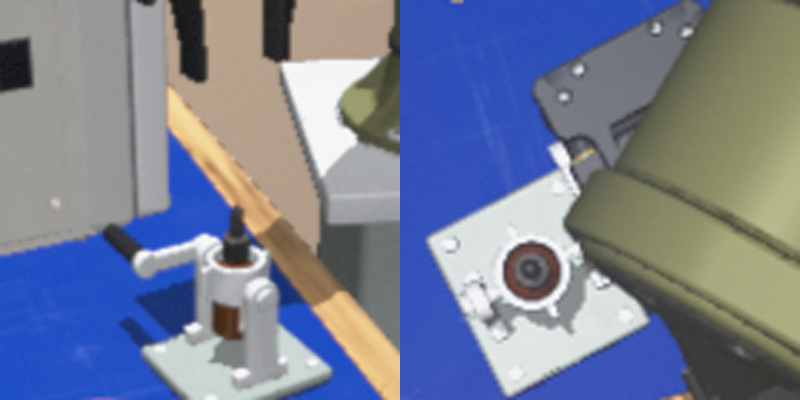

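The bottle stands upright at about (236,270) in the side crop, with the crank level and the gripper well clear. Handing in.

```bash
python3 -c "
from h import *
env.sign_off()"
```

```text
the job is handed in; nothing more can be done
```

I swung the crank over until the bottle was upside down, held it there, swung it back to upright, let go and handed the job in after about 19 s of robot time. No verdict is reported.

- **Inversion:** After the swing the bottle's base disc was about 6° short of inverted, because the bar had slid a few millimetres in the pads. I raised the grip from 15 to 30 N and pushed on until the disc read level to within about 2.5°. I then held it there for about 1.5 s.
- **Return:** After release the bottle was upright to within about 1–2°. The two cameras disagreed slightly: the dropper tip read +2 mm in the side view and -2 mm in the top view, and their web slopes were 2.6° and 5.6°, the top one from few points. I took the tip average, which is close to zero.
- **Clearance:** The gripper was open and more than 10 cm above the crank, with the measured force back near zero. The largest force I read between moves was about 13 N.
- **Not explained:** The gripper opening fell to about 11–12 mm while holding the 14 mm bar. The bar still followed every move.

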